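# Blank the spare air outlet, set the regulator and lock it

## Robot

A 6-joint arm with a two-finger parallel gripper is mounted at the origin on the work surface. World frame = base frame: x ahead of the robot, y to its left, z up, the work surface at z = 0. Lengths are in m, angles in rad, forces in N, time in s.
With the tool pointing down it reaches from about 0.375 to 0.9 m from the base axis. Payload 3.1 kg.
Tool frame: the origin (TCP) lies between the finger pads, 19 mm behind the fingertips; this is the grasp point; z points along the fingers, y is the line along which they close (so a half turn about z gives the same grasp; the last joint's range is limited). The gripper opens to 87 mm and grips with 3 to 60 N. Pads are 19 mm wide; open, the fingers measure 117 mm over their backs; the gripper's body (75 mm by 190 mm) begins 51 mm behind the grasp point.
Start: joints at [0.948, 0.527, 1.433, -0, 1.181, -0.178], TCP at [0.269, 0.564, 0.241] pointing down, gripper open.
Joint ranges: [-3.08, 3.08], [-0.75, 2.2], [0.22, 2.44], [-1.43, 4.57], [0, 2.65], [-2.85, 2.85]. Speed limits (rad/s): [2.79, 2.79, 3.14, 3.14, 3.14, 3.14].

## Interface

Orientations are given as a rotation vector (axis times angle).
In Python, from plant import manip gives the robot as it stands.
- The arm moves only by the shell command python3 inch.py 'ROWS'. ROWS is one flat JSON list of numbers that holds 1 to 10 rows one after another, with no inner brackets; each row has 5 numbers: the finger opening in m, then dx, dy, dz in mm, then a turn about the tool's z in units of 0.1 rad; each row is the pose to reach, as a shift and turn from the pose commanded when the command began, along the tool's axes at that moment; what a row does not reach only later rows make up. A row lasts 1/12 s, in which the tool goes at most 0.0417 m and 0.125 rad, less where a joint would pass 70% of its speed; a pose out of reach is approached as far as the arm can. The fingers move at their own pace and stop on an object; the grip force is fixed at half the most. Time passes only in rows, so rows that do not move let the fingers close. It prints the time, the measured TCP pose, the force, the opening and the grip force at its end. Input that does not fit is refused with a message, and nothing moves.
- manip.get_obs(): the state, without advancing time (a new reading comes with each control period).
- manip.snapshot(name): name is "side" or "top" or "wrist"; returns a dict with "pixels" (480x640x3 uint8, red, green, blue), "vertical_fov" (degrees; the focal length in pixels is half the picture's height over the tangent of half this angle, whatever the lens; pixels are square), "cx", "cy" (the principal point, pixels), "xyz" and "rotation" of the camera in the world. Camera axes: x right, y down, z forward; pixel columns grow to the right and rows downward; lengths in m; the calibration is good to about 2 mm. A picture is of the moment at which its call begins. There is no depth.
- manip.hand_in(): hands the job in; it is judged then, once.
The state is a dict: "t": time; "q": joint angles; "qd": joint speeds; "effort": joint torques, N m; "tcp_pos": TCP position; "tcp_rot": TCP orientation; "contact_force": force on the tool from outside, world axes, zero at the start; "wrist_torque": the same for the moment, N m; "width": finger opening in m; "finger_force": force on a finger pad.
Only numpy, scipy, OpenCV 4.12 (cv2) and the standard library are available. Lean on these libraries where they do the work, as an engineer would, in place of code of your own. Each camera call takes 0.05 s, during which the arm holds its last target. There are 200 camera calls.

## Task

Get the bench's air station ready: first fit the square blanking flange over the four studs of the outlet block, flat down on the block and let go. Then turn the regulator knob until its pointer is on the long white mark, and only after that slide the lock along its rail fully home over the knob, leaving the knob on the mark. Leave the other things on the bench where they are.

Things in the scene. Friction and masses are not known exactly. Their poses are not given: they have to be found in the camera images.
- flange: square steel blanking flange lying flat on the bench: plate 76 x 76 x 8, four through holes of 10.5 diameter at (+-27, +-27), and in the middle a square boss 20 x 20 rising from the plate's top to 39 above its underside (grip the boss from above). About 0.3 kg. Origin: centre of its underside; x and y along its edges, as are the boss's faces; z up. Every quarter turn fits the studs alike
- outlet: fixed grey outlet block, 90 x 90 x 40, with four upright steel studs, 7 diameter, 20 tall with pointed tips, at (+-27, +-27) on its top, around the open port; a short brass pipe stub sticks out 18 on its x side. Origin: centre of its underside; x and y along its edges
- seat (a point): middle of the outlet block's top face, 40 above its underside, where the flange's underside centre comes to lie
- regulator: fixed grey pressure regulator, a long housing 92 (x) x 250 (y) x 45 high, with a black bar knob on a round dial near one end and an aluminium lock on a rail along the other. Origin: on the knob's axis at the underside; the housing reaches from y = -60 to y = +190; x is across, y along, towards the lock. A gauge stands out 12 from the -x face, brass stubs 16 from both ends
- mark (a point): the one long broad white line on the regulator's top face, beside the dial on the -y side of the knob's axis (the other ticks are short and thin): the point lies 45 from the axis, at (0, -45, 45) of the regulator
- knob (a joint): angle of the regulator knob, 0 to 2.6 rad, growing clockwise seen from above. At 1.60 its pointer is on the long mark. It turns with light friction (0.06 N m) and stays where it is left
- knob_grip (a point): on the knob's axis, 77 above the bench, at the height to grip (TCP here). The knob is a black upright bar 56 long, 14 thick, from 55 to 85 above the bench, on a disc 48 across (its top 55 above the bench). x across the bar's faces (grip on these), -y towards the pointer end
- knob_pointer (a point): top of the knob's pointer end, the end with the white line on it, 28 from the axis, 85 above the bench
- lock (a joint): position of the sliding lock, 0 = open to 0.080 m = fully home against its stop; grows as the lock slides along the regulator's -y towards the knob. Friction about 2.5 N, no spring. The lock is a block 46 wide with two tines, 22 apart, that go either side of the knob's bar at 57 to 69 above the bench; they are blocked if the bar does not stand along the slide, that is, with the pointer on the mark
- lock_tab (a point): middle of the upright square aluminium tab on the lock, 16 x 16 and from 70 to 101 above the bench; this point is 91 above the bench, and is where to grip. It lies 155 from the knob's axis with the lock open, 75 when home. Axes as the regulator's
- wrench: bystander: open-ended steel wrench lying flat, 170 long. Origin near the middle of its underside
- screwdriver: bystander: screwdriver with a black handle, lying, 180 long. Origin near the middle of its underside
- tape: bystander: grey tape roll lying flat, 68 across, 24 high. Origin near the middle of its underside
- spare: bystander: flat oval two-hole steel flange with a round hub, 80 x 50 x 18: not the one needed. Origin near the middle of its underside
- bin: bystander: blue open parts bin, 90 x 130 x 55. Origin near the middle of its underside
- spray: bystander: upright closed can, 58 across, 120 high. Origin near the middle of its underside
- driver: bystander: cordless drill driver lying on its side, about 160 x 160 x 50. Origin near the middle of its underside

How it is judged:
By the outcome, as a careful person would: the job done as asked, in the order asked, and still so for the second after the job is handed in, with the robot touching nothing.
It also fails if it takes over 61 s, if anything falls off the work surface, if the arm or the gripper's body presses on something with over 40 N, if the wrist force passes 120 N, or if a joint passes its speed limit or range.

## Working session

There is one attempt and no reset: what is moved stays moved. The work goes in short steps, Python scripts to look and compute and a shell command to move; the robot and the scene stay as the last step left them, time stands still between calls to the robot, and variables do not carry over. Pictures are saved under pics/ and viewed, at most 13 in all, crops included, and the job is handed in when it is done.

```bash
ls; mkdir -p pics
cat > h.py <<'E'
from plant import manip
import numpy as np, cv2, json
from scipy.spatial.transform import Rotation as R
def snap(n,f):
    s=manip.snapshot(n); cv2.imwrite(f'pics/{f}.png',s['pixels'][...,::-1])
    np.savez(f'pics/{f}.npz',**{k:s[k] for k in s}); return s
def ray(f,uv,z):
    s=np.load(f'pics/{f}.npz'); fl=240/np.tan(np.radians(float(s['vertical_fov']))/2)
    r=np.array(s['rotation']); r=r if r.shape==(3,3) else R.from_rotvec(r).as_matrix()
    d=r@np.array([(uv[0]-s['cx'])/fl,(uv[1]-s['cy'])/fl,1]); o=s['xyz']
    return o+d*(z-o[2])/d[2]
def proj(f,p):
    s=np.load(f'pics/{f}.npz'); fl=240/np.tan(np.radians(float(s['vertical_fov']))/2)
    r=np.array(s['rotation']); r=r if r.shape==(3,3) else R.from_rotvec(r).as_matrix()
    c=r.T@(np.array(p)-s['xyz']); return c[:2]/c[2]*fl+[s['cx'],s['cy']]
def tool(p,yaw=None):
    "shift in tool axes from the present pose to world p"
    o=manip.get_obs(); m=R.from_rotvec(o['tcp_rot']).as_matrix()
    print('tool shift',np.round(m.T@(np.array(p)-o['tcp_pos']),4),'closing dir deg',np.degrees(np.arctan2(m[1,1],m[0,1])).round(2))
E
python3 - <<'E'
from h import *
for n in ['top','side','wrist']:
    s=snap(n,n+'0'); print(n,s['vertical_fov'],s['cx'],s['cy'],s['xyz'],np.round(s['rotation'],3).tolist(), [k for k in s])
print(manip.get_obs())
E
```

```text
inch.py
pics
plant.py
top 49.82755872169371 324.89973410069507 244.38117273421474 [0.30564224 0.05008873 1.28360989] [-2.069, 2.16, -0.231] ['pixels', 'vertical_fov', 'cx', 'cy', 'xyz', 'rotation']
side 54.35613000079898 320.02818186249175 235.7944770737257 [ 0.08953306 -0.44959922  0.63602675] [-2.121, 0.884, -0.433] ['pixels', 'vertical_fov', 'cx', 'cy', 'xyz', 'rotation']
wrist 64.0898052714034 313.26725769577666 238.08840130759373 [0.20026617 0.59689392 0.38356301] [2.449, 1.548, 0.215] ['pixels', 'vertical_fov', 'cx', 'cy', 'xyz', 'rotation']
{'t': 0.15, 'q': array([ 9.47500382e-01,  5.28276079e-01,  1.43362029e+00, -1.90083885e-05,
        1.18141664e+00, -1.78497911e-01]), 'qd': array([ 0.00102477, -0.00111048, -0.00379711, -0.00114002,  0.00151808,
       -0.00076492]), 'effort': array([ 8.39011045e-04, -4.40430415e+01, -1.76842636e+01,  6.33993954e-02,
        5.51606866e-02, -8.73412523e-05]), 'tcp_pos': array([0.26857651, 0.56374832, 0.24047809]), 'tcp_rot': array([-6.92785873e-01, -3.06358120e+00,  2.49832011e-03]), 'contact_force': array([ 0.27570291, -0.10513965, -0.68674578]), 'wrist_torque': array([ 0.00688019,  0.00439904, -0.01088807]), 'finger_force': 0.0, 'width': 0.08672443656813787}
```

View pics/top0.png

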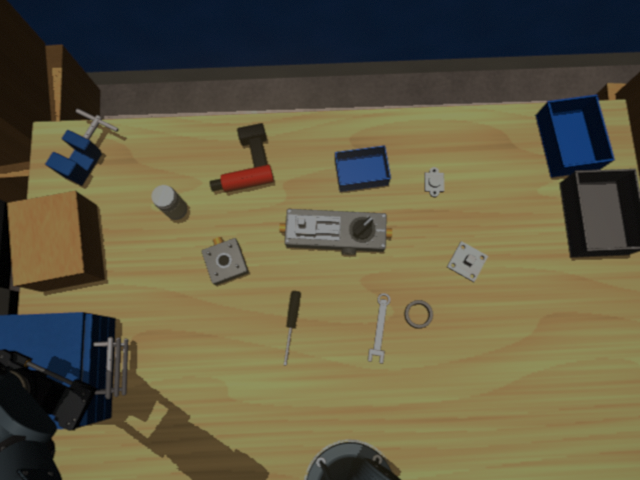

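The top view shows the flange at about (468,261), the outlet at (225,261), the knob at (363,229) and the lock tab at (302,225). I'll enlarge these next.

Run:
```python
from h import *
im=cv2.imread('pics/top0.png')
def c(x,y,w,h,k): 
    return cv2.resize(im[y:y+h,x:x+w],None,fx=k,fy=k,interpolation=cv2.INTER_CUBIC)
a=np.hstack([c(440,235,57,50,6),c(195,230,76,50,6)])[:, :798]
b=c(275,203,133,50,6)
o=np.zeros((600,798,3),np.uint8);o[:300,:a.shape[1]]=a;o[300:,:]=b
cv2.imwrite('pics/c1.png',o)
for n,uv,z in [('flange',(468,261),.008),('outlet',(225,261),.04),('knob',(363,229),.05),('tab',(302,225),.1)]: print(n,ray('top0',uv,z))
```

```text
flange [ 0.51883514 -0.3236543   0.008     ]
outlet [0.5388506  0.27927476 0.04      ]
knob [ 0.60241822 -0.06135679  0.05      ]
tab [0.60620143 0.08649068 0.1       ]
```

View pics/c1.png

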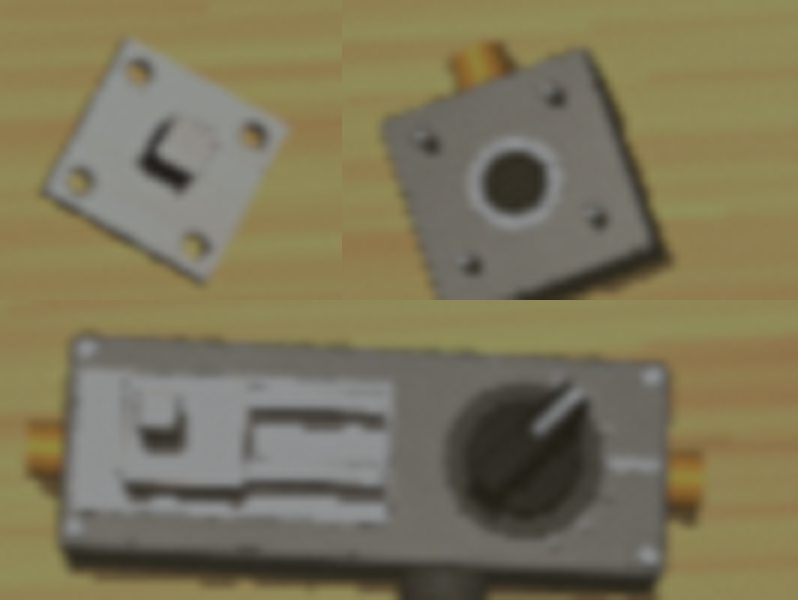

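View pics/side0.png

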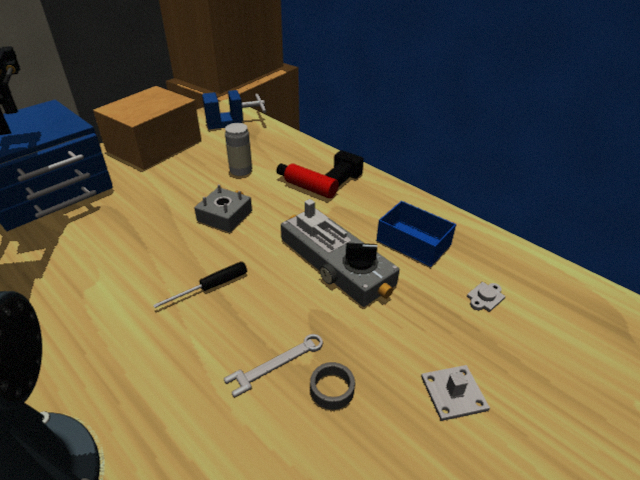

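The crops show the flange holes at crop pixels (139,70), (254,136), (194,246) and (79,181). The outlet port is at (515,182) and its corners at (383,122), (585,50) and (660,248). The long mark runs (608,463)-(658,465), and the pointer line (540,432)-(580,392). The tab top is near (160,408).

Run:
```python
from h import *
def P(pts,ox,oy,mx,my,z): return np.array([ray('top0',(ox+(a-mx+.5)/6-.5,oy+(b-my+.5)/6-.5),z)[:2] for a,b in pts])
def ang(v): return np.degrees(np.arctan2(v[1],v[0])).round(2)
F=P([(139,70),(254,136),(194,246),(79,181)],440,235,0,0,.008)
print('flange',F.mean(0),[np.linalg.norm(F[i]-F[i-1]).round(4) for i in range(4)],[ang(F[i]-F[i-1])%90 for i in range(4)])
O=P([(383,122),(585,50),(660,248)],195,230,342,0,.04)
print('outlet',(O[0]+O[2])/2,P([(515,182)],195,230,342,0,.04),np.linalg.norm(np.diff(O,axis=0),axis=1),[ang(v)%90 for v in np.diff(O,axis=0)])
G=P([(80,335),(667,362),(655,578),(65,552)],275,203,0,300,.045) # approx corners
S=P([(88,348),(653,376),(648,554),(74,526)],275,203,0,300,.045) # screws
print('reg',[ang(v) for v in (S[1]-S[0],S[2]-S[3],G[1]-G[0])])
M=P([(608,463),(658,465)],275,203,0,300,.045); D=P([(524,460)],275,203,0,300,.049)
K=P([(540,432),(582,390)],275,203,0,300,.085); T=P([(162,410)],275,203,0,300,.101)
print('mark',M,ang(M[1]-M[0]),'dial',D,'pointer',K,ang(K[1]-K[0]),ang(K[1]-D[0]),np.linalg.norm(K[1]-D[0]),'tab',T,ang(D[0]-T[0]),np.linalg.norm(D-T))
```

```text
flange [ 0.51913177 -0.32199943] [np.float64(0.0549), np.float64(0.0545), np.float64(0.0543), np.float64(0.0539)] [np.float64(57.19), np.float64(56.36), np.float64(56.55000000000001), np.float64(57.0)]
outlet [0.54046798 0.28072082] [[0.54170539 0.28312802]] [0.08686458 0.08877492] [np.float64(17.89), np.float64(19.590000000000003)]
reg [np.float64(-95.36), np.float64(-95.3), np.float64(-95.15)]
mark [[ 0.60036801 -0.09353906]
 [ 0.59865107 -0.11402902]] -94.79 dial [[ 0.60214037 -0.05874769]] pointer [[ 0.60468999 -0.06261834]
 [ 0.62126044 -0.0804298 ]] -47.07 -48.59 0.028908322504000356 tab [[0.61592594 0.08710341]] -95.4 0.14650114529821465
```

Run:
```python
from h import *
tool([.519,-.322,.20])
print(R.from_rotvec(manip.get_obs()['tcp_rot']).as_matrix().round(3))
```

```text
tool shift [-0.6072 -0.6917  0.0415] closing dir deg 64.52
[[-0.903  0.43  -0.001]
 [ 0.43   0.903 -0.001]
 [ 0.    -0.002 -1.   ]]
```
Closing dir 64.5; want 56.8 → decrease 7.7° = clockwise seen from above = + about tool z (down): +0.134. But joint 6 limits? small: q1 changes from .948 to -.55; q6 compensates: world yaw const → q6 changes by 1.5ish: -0.178 ± 1.5 within 2.85. Fine. Alternatively choose to be fine for outlet: outlet 18.7 mod 90; flange 56.8. Rotate flange -38° or +52. Any quarter OK.

The manual's scale: shifts go in mm and turns go in units of 0.1 rad. Converting my numbers, -0.3075 m is -307.5, -0.27 m is -270.

```bash
python3 inch.py '[0.087, -270, -307.5, 0, 0, 0.087, -270, -307.5, 0, 0, 0.087, -270, -307.5, 0, 0, 0.087, -270, -307.5, 0, 0, 0.087, -270, -307.5, 0, 0, 0.087, -270, -307.5, 0, 0, 0.087, -270, -307.5, 0, 0, 0.087, -270, -307.5, 0, 0, 0.087, -270, -307.5, 0, 0, 0.087, -270, -307.5, 0, 0]' ; python3 inch.py '[0.087, -270, -307.5, 20, 1.3, 0.087, -270, -307.5, 20, 1.3, 0.087, -270, -307.5, 20, 1.3, 0.087, -270, -307.5, 20, 1.3, 0.087, -270, -307.5, 20, 1.3, 0.087, -270, -307.5, 20, 1.3, 0.087, -270, -307.5, 20, 1.3, 0.087, -270, -307.5, 20, 1.3, 0.087, -270, -307.5, 20, 1.3, 0.087, -270, -307.5, 20, 1.3]'
```

Run:
```python
from h import *
tool([.519,-.322,.20])
```

```text
t: 0.98
tcp_pos: [0.3805, 0.168, 0.2413]
tcp_rot: [0.694, 3.064, -0.001]
contact_force: [0.9, 0.5, -0.4]
width: 0.0872
finger_force: 0.0
t: 1.82
tcp_pos: [0.4922, -0.2265, 0.221]
tcp_rot: [0.892, 3.011, -0.001]
contact_force: [0.7, -0.2, -0.7]
width: 0.087
finger_force: 0.0
tool shift [-0.0745 -0.0654  0.0211] closing dir deg 56.98
```

Scaled: -0.0745 m is -74.5, -0.0654 m is -65.4.

```bash
python3 inch.py '[0.087, -74.5, -65.4, 20, 0, 0.087, -74.5, -65.4, 20, 0, 0.087, -74.5, -65.4, 20, 0, 0.087, -74.5, -65.4, 20, 0, 0.087, -74.5, -65.4, 20, 0, 0.087, -74.5, -65.4, 20, 0]'
python3 - <<'E'
from h import *
s=snap('wrist','w1'); print(s['xyz'])
for p in [(.519,-.322,.039),(.519,-.322,.008)]: print(proj('w1',p))
tool([.519,-.322,.20])
E
```

```text
t: 2.32
tcp_pos: [0.518, -0.3174, 0.2008]
tcp_rot: [-0.89, -3.011, -0.002]
contact_force: [0.7, 0.3, 0.3]
width: 0.0872
finger_force: 0.0
[ 0.45453237 -0.27608517  0.34418002]
[308.59348772 229.0131535 ]
[308.9672739  220.36975419]
tool shift [-0.0035 -0.0037  0.0011] closing dir deg 57.12
```

View pics/w1.png

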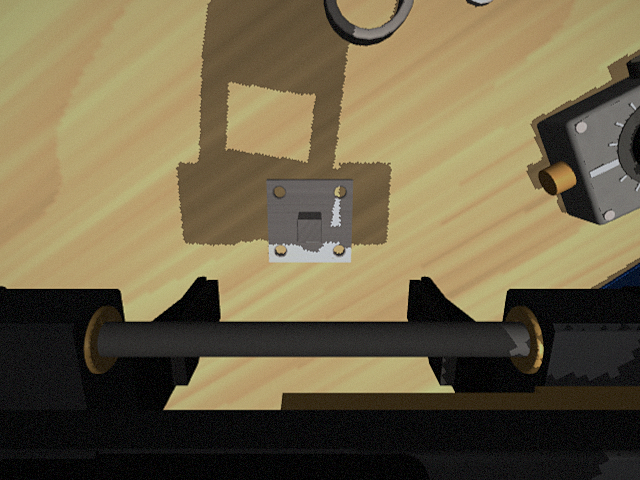

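The wrist view puts the flange holes at (280,192), (340,192), (281,250) and (339,250). Their mean, (310,221), matches the prediction of (309,220), and the edges are square to the tool.

Run:
```python
from h import *
H=np.array([ray('w1',p,.008) for p in [(280,192),(340,192),(339,250),(281,250)]]); c=H.mean(0); print(c)
print([np.degrees(np.arctan2(*(H[i]-H[i-1])[[1,0]]))%90 for i in range(4)])
tool([c[0],c[1],.03])
```

```text
[ 0.52047155 -0.32184559  0.008     ]
[np.float64(56.75187895615932), np.float64(57.12158460195052), np.float64(57.24006275284809), np.float64(57.11358143496629)]
tool shift [-0.005  -0.0029  0.1711] closing dir deg 57.12
```

Scaled: 0.17 m is 170, 0.16 m is 160.

```bash
python3 inch.py '[0.06, -4.5, -3, 30, 0, 0.06, -4.5, -3, 70, 0, 0.06, -4.5, -3, 110, 0, 0.06, -4.5, -3, 140, 0, 0.06, -4.5, -3, 160, 0, 0.06, -4.5, -3, 170, 0, 0.06, -4.5, -3, 170, 0, 0.06, -4.5, -3, 170, 0]' && python3 inch.py '[0.01, 0, 0, 0, 0, 0.01, 0, 0, 0, 0, 0.01, 0, 0, 0, 0, 0.01, 0, 0, 0, 0, 0.01, 0, 0, 0, 0, 0.01, 0, 0, 0, 0, 0.01, 0, 0, 0, 0]'
```

```text
t: 3.03
tcp_pos: [0.5213, -0.323, 0.032]
tcp_rot: [0.889, 3.013, -0.0]
contact_force: [-0.2, -0.7, 1.0]
width: 0.0603
finger_force: 0.0
t: 3.62
tcp_pos: [0.5209, -0.3238, 0.0314]
tcp_rot: [0.891, 3.013, -0.0]
contact_force: [0.4, -0.3, 0.5]
width: 0.0212
finger_force: 0.0
```

Scaled: -0.14 m is -140, -0.1 m is -100.

```bash
python3 inch.py '[0.01, 0, 0, 0, 0, 0.01, 0, 0, 0, 0, 0.01, 0, 0, -20, 0, 0.01, 0, 0, -60, 0, 0.01, 0, 0, -100, 0, 0.01, 0, 0, -140, 0, 0.01, 0, 0, -140, 0, 0.01, 0, 0, -140, 0]'
python3 - <<'E'
from h import *
tool([.541,.282,.17])
E
```

```text
t: 4.28
tcp_pos: [0.522, -0.3247, 0.1737]
tcp_rot: [0.889, 3.008, -0.004]
contact_force: [0.1, 0.8, -3.3]
width: 0.0197
finger_force: 30.0
tool shift [0.3138 0.5196 0.0014] closing dir deg 57.07
```

Scaled: 0.323 m is 323, 0.29 m is 290.

```bash
python3 inch.py '[0.01, 15, 25, 0, 0, 0.01, 35, 58, 0, 0, 0.01, 55, 91, 0, 0, 0.01, 75, 124, 0, 0, 0.01, 95, 157, 0, 0, 0.01, 115, 190, 0, 0, 0.01, 135, 224, 0, 0, 0.01, 155, 257, 0, 0, 0.01, 175, 290, 0, 0, 0.01, 195, 323, 0, 0]' && python3 inch.py '[0.01, 20, 33, 0, 0.8, 0.01, 40, 66, 0, 1.6, 0.01, 60, 99, 0, 2.4, 0.01, 80, 132, 0, 3.2, 0.01, 100, 165, 0, 4, 0.01, 115, 190, 0, 5, 0.01, 119, 197, 0, 6, 0.01, 119, 197, 0, 6.7, 0.01, 119, 197, 0, 6.7, 0.01, 119, 197, 0, 6.7]'
python3 - <<'E'
from h import *
tool([.541,.282,.17])
snap('wrist','w2');snap('top','t2')
tool([.541,.282,.17]);print(manip.get_obs()['tcp_pos'])
print(proj('w2',[.541,.282,.04]))
E
```

```text
t: 5.12
tcp_pos: [0.5306, 0.0554, 0.1689]
tcp_rot: [-0.889, -3.007, 0.002]
contact_force: [0.3, 0.3, -2.2]
width: 0.0198
finger_force: 30.0
t: 5.95
tcp_pos: [0.5384, 0.2831, 0.1689]
tcp_rot: [-1.827, -2.552, 0.006]
contact_force: [-0.2, -0.6, -1.5]
width: 0.0198
finger_force: 30.0
tool shift [-0.0019  0.0021 -0.0011] closing dir deg 18.81
tool shift [-0.0012  0.0015 -0.0001] closing dir deg 18.72
[0.53918564 0.28262388 0.16985538]
[316.93605473 237.87393373]
```

View pics/w2.png

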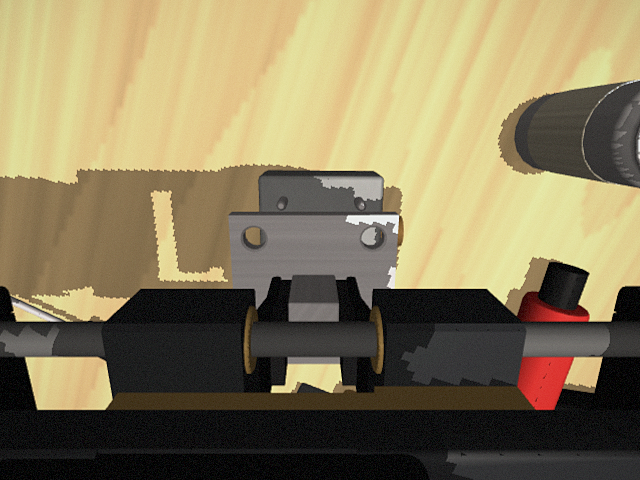

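The flange is held. Its far holes are at about (255,237) and (372,236), and the far studs at about (282,203) and (361,203). I'll enlarge this to measure.

Run:
```python
from h import *
im=cv2.imread('pics/w2.png')[160:270,220:410]
cv2.imwrite('pics/c2.png',cv2.resize(cv2.convertScaleAbs(im,alpha=1.5,beta=20),None,fx=4,fy=4,interpolation=cv2.INTER_CUBIC))
```

```text
(no output)
```

View pics/c2.png

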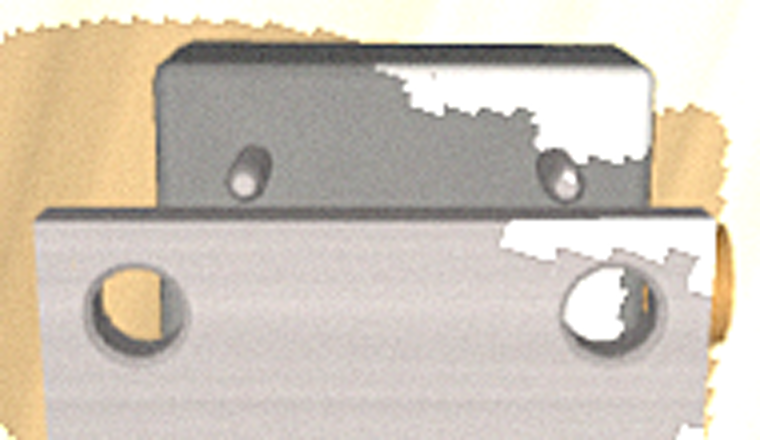

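Run:
```python
from h import *
o=np.load('pics/w2.npz'); t=manip.get_obs()['tcp_pos']; print(t)
px=lambda a,b:(220+a/4-.375,160+b/4-.375)
m=R.from_rotvec(manip.get_obs()['tcp_rot']).as_matrix()
def loc(pts,z): 
    w=np.array([ray('w2',px(*p),z) for p in pts]); l=(w-t)@m; print(w.mean(0).round(4),'tool',l.round(4).tolist(),'mean',l.mean(0).round(4)[:2],'ang',np.degrees(np.arctan2(*(l[1]-l[0])[:2])).round(2)); return l.mean(0)
h=loc([(137,311),(612,311)],t[2]-.0234)
s=loc([(243,184),(567,182)],.0595)
e=loc([(157,72),(651,72)],.04)
print('stud-hole',s-h)
```

```text
[0.53918564 0.28262388 0.16985538]
[0.529  0.3104 0.1465] tool [[0.0294, -0.0274, 0.0235], [0.0297, 0.026, 0.0233]] mean [ 0.0295 -0.0007] ang 0.22
[0.5342 0.3095 0.0595] tool [[0.0268, -0.0228, 0.1104], [0.0273, 0.0313, 0.1103]] mean [0.027  0.0042] ang 0.56
[0.529  0.3247 0.04  ] tool [[0.043, -0.0393, 0.13], [0.0432, 0.0479, 0.1297]] mean [0.0431 0.0043] ang 0.18
stud-hole [-0.00250785  0.00495162  0.08694074]
```

Scaled: 0.068 m is 68, -0.0022 m is -2.2.

```bash
python3 inch.py '[0.01, -2.2, 4, 20, 0, 0.01, -2.2, 4, 40, 0, 0.01, -2.2, 4, 55, 0, 0.01, -2.2, 4, 68, 0, 0.01, -2.2, 4, 70, 0, 0.01, -2.2, 4, 70, 0, 0.01, -2.2, 4, 70, 0]'
python3 - <<'E'
from h import *
snap('wrist','w3'); print(manip.get_obs()['tcp_pos'])
im=cv2.imread('pics/w3.png')[180:280,220:410]
cv2.imwrite('pics/c3.png',cv2.resize(cv2.convertScaleAbs(im,alpha=1.5,beta=20),None,fx=4,fy=4,interpolation=cv2.INTER_CUBIC))
E
```

```text
t: 6.63
tcp_pos: [0.545, 0.2823, 0.1016]
tcp_rot: [1.832, 2.552, 0.001]
contact_force: [-0.2, 1.0, -1.7]
width: 0.0196
finger_force: 30.0
[0.54524175 0.28252773 0.10204056]
```

View pics/c3.png

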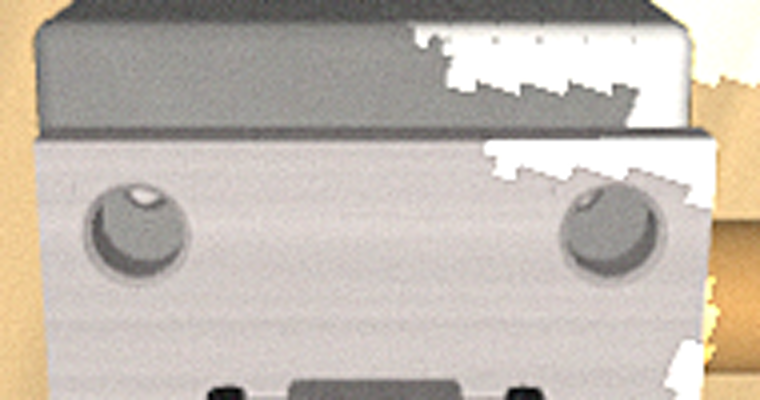

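The stud tips are now just visible through the holes, at crop (145,196) and (585,197). The hole centres are (137,232) and (612,232).

Run:
```python
from h import *
t=manip.get_obs()['tcp_pos'];m=R.from_rotvec(manip.get_obs()['tcp_rot']).as_matrix()
px=lambda a,b:(220+a/4-.375,180+b/4-.375)
def loc(pts,z):
    l=(np.array([ray('w3',px(*p),z) for p in pts])-t)@m; print(l.round(4).tolist(),l.mean(0).round(4)); return l.mean(0)
h=loc([(137,232),(612,232)],t[2]-.0234); s=loc([(145,196),(585,197)],.0595); print(s-h)
loc([(38,45),(688,45)],.04)
```

```text
[[0.0285, -0.0271, 0.0234], [0.0285, 0.0264, 0.0234]] [ 0.0285 -0.0003  0.0234]
[[0.0277, -0.029, 0.0425], [0.0276, 0.0259, 0.0426]] [ 0.0277 -0.0015  0.0425]
[-0.00086021 -0.00120044  0.01913878]
[[0.0435, -0.0455, 0.062], [0.0436, 0.0417, 0.0621]] [ 0.0436 -0.0019  0.062 ]
```

Scaled: 0.018 m is 18, -0.0013 m is -1.3.

```bash
python3 inch.py '[0.01, -0.8, -1.3, 0, 0, 0.01, -0.8, -1.3, 4, 0, 0.01, -0.8, -1.3, 8, 0, 0.01, -0.8, -1.3, 12, 0, 0.01, -0.8, -1.3, 15, 0, 0.01, -0.8, -1.3, 18, 0, 0.01, -0.8, -1.3, 18, 0, 0.01, -0.8, -1.3, 18, 0]'
```

```text
t: 7.35
tcp_pos: [0.5433, 0.2815, 0.0829]
tcp_rot: [-1.831, -2.552, 0.001]
contact_force: [0.3, 0.2, -1.3]
width: 0.0198
finger_force: 30.0
```

Underside at about 52 mm with no contact force, so the studs are in the holes. I'll lower the last 12 mm.

Scaled: 0.012 m is 12, 0.011 m is 11.

```bash
python3 inch.py '[0.01, 0, 0, 4, 0, 0.01, 0, 0, 7, 0, 0.01, 0, 0, 9, 0, 0.01, 0, 0, 10, 0, 0.01, 0, 0, 11, 0, 0.01, 0, 0, 12, 0, 0.01, 0, 0, 12, 0]'
```

```text
t: 7.93
tcp_pos: [0.5436, 0.2815, 0.0714]
tcp_rot: [1.831, 2.552, 0.0]
contact_force: [-0.4, 0.1, -0.7]
width: 0.02
finger_force: 30.0
```

```bash
python3 inch.py '[0.01, 0, 0, 1, 0, 0.01, 0, 0, 1, 0, 0.01, 0, 0, 1, 0, 0.01, 0, 0, 1, 0]'; python3 inch.py '[0.05, 0, 0, 0, 0, 0.05, 0, 0, 0, 0, 0.05, 0, 0, 0, 0, 0.05, 0, 0, 0, 0, 0.05, 0, 0, 0, 0, 0.05, 0, 0, -20, 0, 0.05, 0, 0, -50, 0, 0.05, 0, 0, -90, 0, 0.05, 0, 0, -100, 0, 0.05, 0, 0, -100, 0]'
python3 - <<'E'
from h import *
snap('wrist','w4')
snap('top','t4')
a=cv2.imread('pics/w4.png')[130:430]; 
b=cv2.resize(cv2.imread('pics/t4.png')[203:253,275:408],None,fx=6,fy=6,interpolation=cv2.INTER_CUBIC)
o=np.zeros((600,798,3),np.uint8);o[:300,:640]=a;o[300:]=b;cv2.imwrite('pics/c4.png',o)
tool([.605,-.06,.17])
E
```

```text
t: 8.27
tcp_pos: [0.5437, 0.2815, 0.0714]
tcp_rot: [1.831, 2.552, 0.001]
contact_force: [-3.0, -0.5, 4.8]
width: 0.0199
finger_force: 30.0
t: 9.1
tcp_pos: [0.5461, 0.2824, 0.1741]
tcp_rot: [1.828, 2.548, 0.011]
contact_force: [0.7, 0.5, -0.3]
width: 0.0496
finger_force: 0.0
tool shift [-3.432e-01 -5.070e-02 -1.000e-04] closing dir deg 18.68
```

View pics/c4.png

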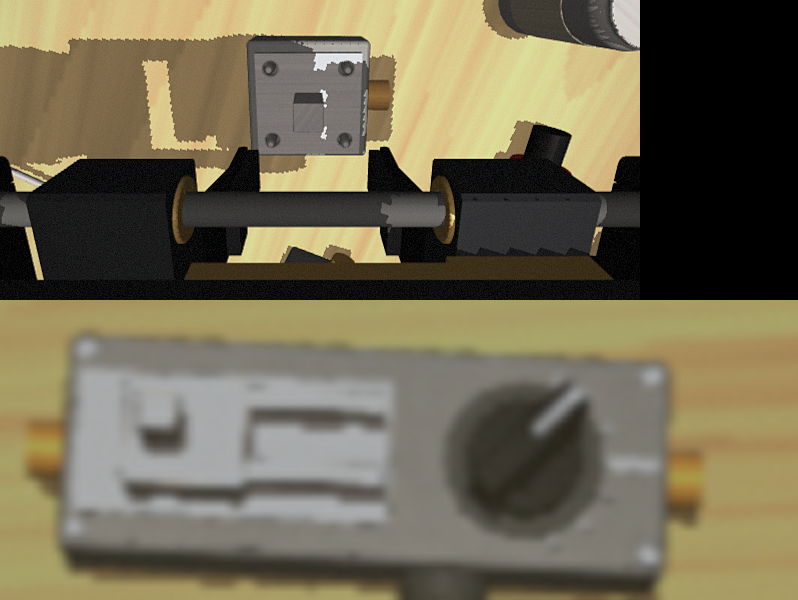

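The flange is flat on the block with all four studs through. The knob pointer is still unturned, at about -48° against the mark at -95°. Next I go over the knob and line up with the bar.

```bash
python3 inch.py '[0.05, -20, -3, 0, 0, 0.05, -60, -9, 0, 0, 0.05, -100, -15, 0, 0, 0.05, -140, -21, 0, 0, 0.05, -180, -27, 0, 0, 0.05, -220, -33, 0, 0, 0.05, -260, -39, 0, 0, 0.05, -300, -45, 0, 0, 0.05, -330, -50, 0, 0, 0.05, -343, -52, 0, 0]' && python3 inch.py '[0.05, 0, 0, 0, -1.2, 0.05, 0, 0, 0, -2.4, 0.05, 0, 0, 0, -3.6, 0.05, 0, 0, 0, -4, 0.05, 0, 0, 0, -4, 0.05, 0, 0, 0, -4]'
python3 - <<'E'
from h import *
s=snap('wrist','w5'); tool([.603,-.059,.17]); o=manip.get_obs(); print(o['q'].round(2),o['tcp_pos'])
cv2.imwrite('pics/c5.png',cv2.resize(cv2.convertScaleAbs(cv2.imread('pics/w5.png')[80:380,120:520],alpha=1.3,beta=25),None,fx=2,fy=2,interpolation=cv2.INTER_CUBIC))
E
```

```text
t: 10.03
tcp_pos: [0.6036, -0.0644, 0.1676]
tcp_rot: [-1.835, -2.547, 0.003]
contact_force: [0.3, -1.1, -0.3]
width: 0.0499
finger_force: 0.0
t: 10.53
tcp_pos: [0.603, -0.0592, 0.1686]
tcp_rot: [-1.288, -2.862, 0.0]
contact_force: [-0.0, -0.6, -0.4]
width: 0.0497
finger_force: 0.0
tool shift [ 0.0004  0.     -0.0011] closing dir deg 41.56
[-0.28  0.59  1.55  0.    1.01 -1.01] [ 0.60325416 -0.05934272  0.16890114]
```

View pics/c5.png

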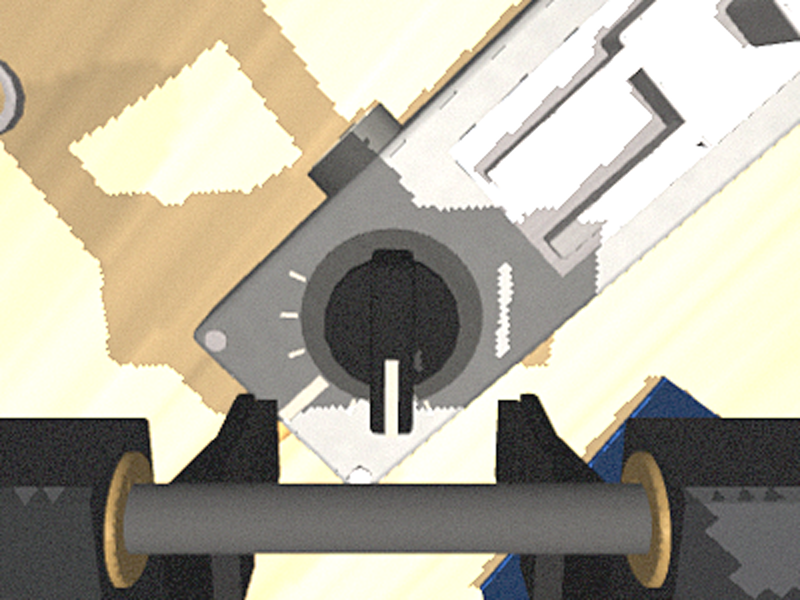

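The bar is aligned with the tool. The pointer end is at crop (391,433), the far end near (392,262), the dial centre (392,315), and the mark runs (285,412)-(325,382).

Run:
```python
from h import *
o=manip.get_obs();t=o['tcp_pos'];m=R.from_rotvec(o['tcp_rot']).as_matrix()
px=lambda a,b:(120+a/2-.25,80+b/2-.25)
def loc(n,pts,z):
    w=np.array([ray('w5',px(*p),z) for p in pts]); print(n,w.round(4)[:,:2].tolist(),((w-t)@m).round(4)[:,:2].tolist()); return w
b=loc('bar',[(391,433),(392,262)],.085); d=loc('dial',[(392,315)],.047)
a=loc('mark',[(285,412),(325,382)],.045); loc('tines',[(480,172),(556,248)],.069)
A=lambda v:np.degrees(np.arctan2(v[1],v[0]))
print(A(a[0]-a[1]),A(b[0]-b[1]),A(a.mean(0)-d[0]))
# mark, as polar from dial
print(np.linalg.norm((a-d)[:,:2],axis=1),np.linalg.norm((b-d)[:,:2],axis=1))
```

```text
bar [[0.6224, -0.0789], [0.5853, -0.0369]] [[-0.0276, 0.0014], [0.0285, 0.0016]]
dial [[0.6036, -0.0572]] [[0.0011, 0.0019]]
mark [[0.5992, -0.1125], [0.6026, -0.0934]] [[-0.0373, -0.0381], [-0.0253, -0.0229]]
tines [[0.5891, 0.0003], [0.6239, -0.001]] [[0.0538, 0.0291], [0.0297, 0.0543]]
-100.24576308038642 -48.62428719599653 -93.43571195499128
[0.05548655 0.03620696] [0.02872285 0.02728922]
```

Scaled: 0.05 m is 50, 0.0006 m is 0.6.

```bash
python3 inch.py '[0.05, 0.6, 1.5, 20, 0, 0.05, 0.6, 1.5, 50, 0, 0.05, 0.6, 1.5, 75, 0, 0.05, 0.6, 1.5, 88, 0, 0.05, 0.6, 1.5, 91, 0, 0.05, 0.6, 1.5, 91, 0, 0.05, 0.6, 1.5, 91, 0]' && python3 inch.py '[0.005, 0, 0, 0, 0, 0.005, 0, 0, 0, 0, 0.005, 0, 0, 0, 0, 0.005, 0, 0, 0, 0, 0.005, 0, 0, 0, 0, 0.005, 0, 0, 0, 0, 0.005, 0, 0, 0, 0, 0.005, 0, 0, 0, 0, 0.005, 0, 0, 0, 0]'
```

```text
t: 11.17
tcp_pos: [0.6053, -0.0586, 0.0796]
tcp_rot: [1.288, 2.865, 0.0]
contact_force: [-0.7, 0.7, -0.2]
width: 0.0499
finger_force: 0.0
t: 11.92
tcp_pos: [0.6046, -0.059, 0.0795]
tcp_rot: [-1.287, -2.865, 0.001]
contact_force: [-2.3, -1.8, 1.9]
width: 0.0137
finger_force: 30.0
```

Scaled: 0.815 rad is 8.15.

```bash
python3 inch.py '[0.005, 0, 0, 0, 1, 0.005, 0, 0, 0, 2, 0.005, 0, 0, 0, 3, 0.005, 0, 0, 0, 4, 0.005, 0, 0, 0, 5, 0.005, 0, 0, 0, 6, 0.005, 0, 0, 0, 7, 0.005, 0, 0, 0, 8.15, 0.005, 0, 0, 0, 8.15, 0.005, 0, 0, 0, 8.15]'; python3 -c "
from h import *
tool([.604,-.058,.0795])"
```

```text
t: 12.75
tcp_pos: [0.6049, -0.0589, 0.0795]
tcp_rot: [2.315, 2.123, -0.0]
contact_force: [-1.9, -1.8, 3.0]
width: 0.0139
finger_force: 30.0
tool shift [ 0.0008 -0.0009 -0.    ] closing dir deg -4.95
```

```bash
python3 inch.py '[0.005, 0, 0, 0, 0.06, 0.005, 0, 0, 0, 0.06, 0.05, 0, 0, 0, 0.06, 0.05, 0, 0, 0, 0.06, 0.05, 0, 0, 0, 0.06, 0.05, 0, 0, 0, 0.06, 0.05, 0, 0, -30, 0.06, 0.05, 0, 0, -70, 0.06, 0.05, 0, 0, -90, 0.06, 0.05, 0, 0, -90, 0.06]'
python3 - <<'E'
from h import *
s=snap('wrist','w6');tool([.604,-.058,.0795]);print(manip.get_obs()['tcp_pos'])
cv2.imwrite('pics/c6.png',cv2.resize(cv2.convertScaleAbs(cv2.imread('pics/w6.png')[20:320,120:520],alpha=1.2,beta=25),None,fx=2,fy=2,interpolation=cv2.INTER_CUBIC))
E
```

```text
t: 13.58
tcp_pos: [0.6083, -0.0593, 0.1743]
tcp_rot: [2.317, 2.108, 0.009]
contact_force: [0.6, -0.9, 0.1]
width: 0.0493
finger_force: 0.0
tool shift [ 0.0008 -0.0034  0.0924] closing dir deg -5.42
[ 0.6067126  -0.0589347   0.17187834]
```

View pics/c6.png

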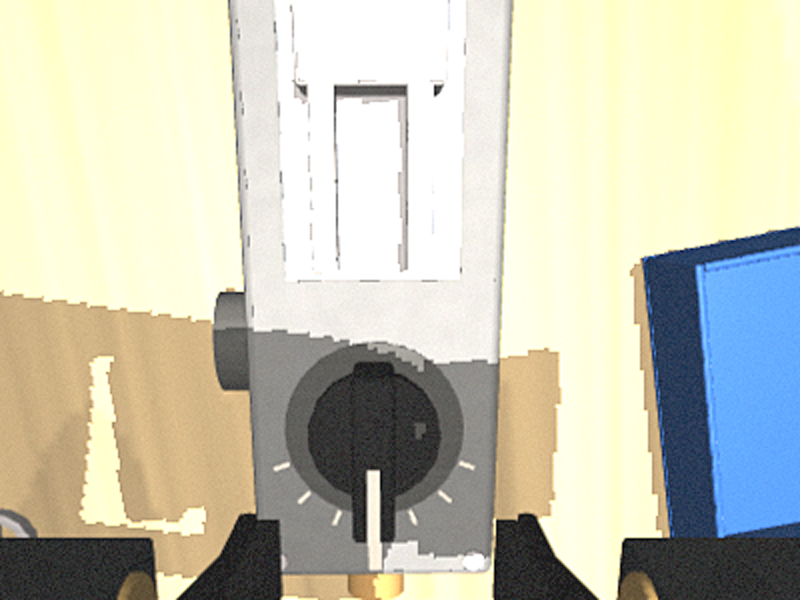

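The knob is on the mark: the pointer line at u≈373, the mark at u≈375 and the tick symmetry axis at u≈374 all agree. The tine gap is centred on the bar. Next is the lock tab.

Scaled: 0.15 m is 150, 0.145 m is 145.

```bash
python3 inch.py '[0.05, 20, 0, 0, 0, 0.05, 50, 0, 0, 0, 0.05, 85, -1, 0, 0, 0.05, 120, -2, 0, 0, 0.05, 145, -3, 0, 0, 0.05, 150, -3, 0, 0, 0.05, 150, -3, 0, 0, 0.05, 150, -3, 0, 0]'
python3 - <<'E'
from h import *
s=snap('wrist','w7');tool([.6183,.0963,.094]);print(manip.get_obs()['tcp_pos'])
for p in [(.6183,.0963,.101),(.6159,.0871,.101)]: print(proj('w7',p))
cv2.imwrite('pics/c7.png',cv2.resize(cv2.imread('pics/w7.png')[120:360,180:460],None,fx=2.5,fy=2.5,interpolation=cv2.INTER_CUBIC))
E
```

```text
t: 14.3
tcp_pos: [0.6153, 0.0908, 0.1679]
tcp_rot: [-2.323, -2.114, 0.003]
contact_force: [0.2, -0.3, -0.2]
width: 0.0497
finger_force: 0.0
tool shift [0.0066 0.0023 0.0742] closing dir deg -5.46
[0.61552224 0.09002892 0.16817173]
[318.05854423 254.54975371]
[315.37548455 269.8018822 ]
```

View pics/c7.png

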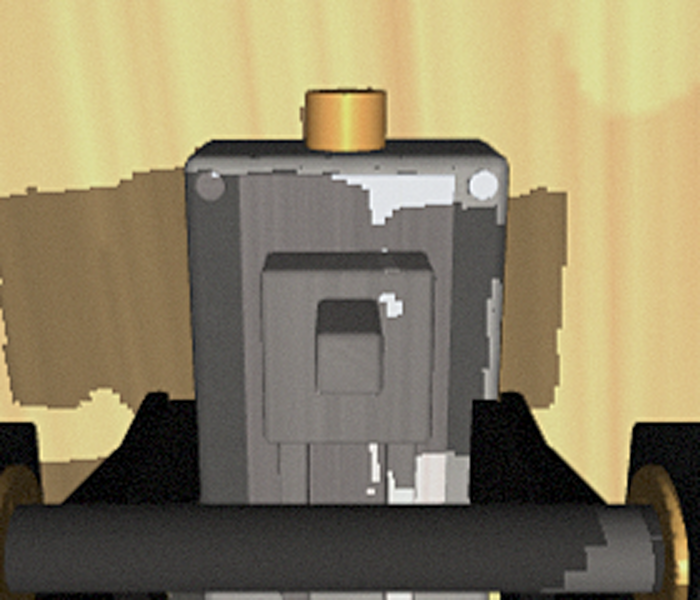

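The tab's top face is centred at crop (349,363), which is about image pixel (319.4,265).

Run:
```python
from h import *
p=ray('w7',(319.3,265),.101); print(p); tool([p[0],p[1],.094])
```

```text
[0.61844547 0.08985453 0.101     ]
tool shift [0.0002 0.0031 0.0742] closing dir deg -5.46
```

Scaled: 0.003 m is 3, 0.0735 m is 73.5.

```bash
python3 inch.py '[0.05, 1, 3, 20, 0, 0.05, 1, 3, 45, 0, 0.05, 1, 3, 62, 0, 0.05, 1, 3, 72, 0, 0.05, 1, 3, 73.5, 0, 0.05, 1, 3, 73.5, 0, 0.05, 1, 3, 73.5, 0]' && python3 inch.py '[0.005, 0, 0, 0, 0, 0.005, 0, 0, 0, 0, 0.005, 0, 0, 0, 0, 0.005, 0, 0, 0, 0, 0.005, 0, 0, 0, 0, 0.005, 0, 0, 0, 0, 0.005, 0, 0, 0, 0, 0.005, 0, 0, 0, 0, 0.005, 0, 0, 0, 0]'
```

```text
t: 14.93
tcp_pos: [0.62, 0.091, 0.0965]
tcp_rot: [2.325, 2.112, 0.002]
contact_force: [-0.4, 0.5, -0.6]
width: 0.0499
finger_force: 0.0
t: 15.68
tcp_pos: [0.6187, 0.0918, 0.0959]
tcp_rot: [-2.324, -2.113, 0.001]
contact_force: [-1.6, 1.6, 3.0]
width: 0.0157
finger_force: 30.0
```

Scaled: -0.035 m is -35, -0.03 m is -30.

```bash
python3 inch.py '[0.005, -6, 0, 0, 0, 0.005, -14, 0, 0, 0, 0.005, -22, 0, 0, 0, 0.005, -30, 0, 0, 0, 0.005, -35, 0, 0, 0, 0.005, -35, 0, 0, 0]'; python3 inch.py '[0.005, -6, 0, 0, 0, 0.005, -14, 0, 0, 0, 0.005, -22, 0, 0, 0, 0.005, -30, 0, 0, 0, 0.005, -35, 0, 0, 0, 0.005, -35, 0, 0, 0, 0.005, -35, 0, 0, 0]'
```

```text
t: 16.18
tcp_pos: [0.6154, 0.0548, 0.0959]
tcp_rot: [2.325, 2.112, -0.003]
contact_force: [-1.9, -0.7, 4.5]
width: 0.0157
finger_force: 30.0
t: 16.77
tcp_pos: [0.6122, 0.02, 0.0959]
tcp_rot: [2.324, 2.113, -0.003]
contact_force: [-3.0, -0.9, 5.1]
width: 0.0161
finger_force: 30.0
```

Travelled 72 mm freely. I'll creep on until it meets the stop.

```bash
python3 inch.py '[0.005, -1, 0, 0, 0, 0.005, -3, 0, 0, 0, 0.005, -4, 0, 0, 0, 0.005, -4, 0, 0, 0]'; python3 inch.py '[0.005, -1, 0, 0, 0, 0.005, -3, 0, 0, 0, 0.005, -4, 0, 0, 0, 0.005, -4, 0, 0, 0]'
```

```text
t: 17.1
tcp_pos: [0.612, 0.0184, 0.0959]
tcp_rot: [-2.325, -2.111, -0.002]
contact_force: [-1.6, 6.0, 4.6]
width: 0.0156
finger_force: 30.0
t: 17.43
tcp_pos: [0.6119, 0.018, 0.096]
tcp_rot: [-2.324, -2.107, -0.009]
contact_force: [0.4, 15.8, 4.6]
width: 0.0155
finger_force: 30.0
```

The stop is met: force is up to 16 N and the tab is about 75 mm from the axis. I'll relax, release, rise and look.

Scaled: -0.09 m is -90, -0.07 m is -70.

```bash
python3 inch.py '[0.005, 4, 0, 0, 0, 0.005, 5.5, 0, 0, 0, 0.05, 6, 0, 0, 0, 0.05, 6, 0, 0, 0, 0.05, 6, 0, 0, 0, 0.05, 6, 0, 0, 0, 0.05, 6, 0, -30, 0, 0.05, 6, 0, -70, 0, 0.05, 6, 0, -90, 0, 0.05, 6, 0, -90, 0]'; python3 inch.py '[0.05, -30, 0, 0, 0, 0.05, -60, 0, 0, 0, 0.05, -75, 0, 0, 0, 0.05, -75, 0, 0, 0, 0.05, -75, 0, 0, 0]'
python3 - <<'E'
from h import *
snap('wrist','w8'); snap('top','t8'); print(manip.get_obs()['tcp_pos'])
a=cv2.resize(cv2.imread('pics/w8.png')[100:350,120:520],None,fx=2,fy=2,interpolation=cv2.INTER_CUBIC)
cv2.imwrite('pics/c8.png',a)
E
```

```text
t: 18.27
tcp_pos: [0.6161, 0.0191, 0.191]
tcp_rot: [2.318, 2.107, 0.011]
contact_force: [-0.2, 0.0, 0.3]
width: 0.0492
finger_force: 0.0
t: 18.68
tcp_pos: [0.6048, -0.0553, 0.1849]
tcp_rot: [-2.326, -2.109, 0.0]
contact_force: [-0.2, 0.3, -0.5]
width: 0.0504
finger_force: 0.0
[ 0.60488254 -0.05388142  0.18506589]
```

View pics/c8.png

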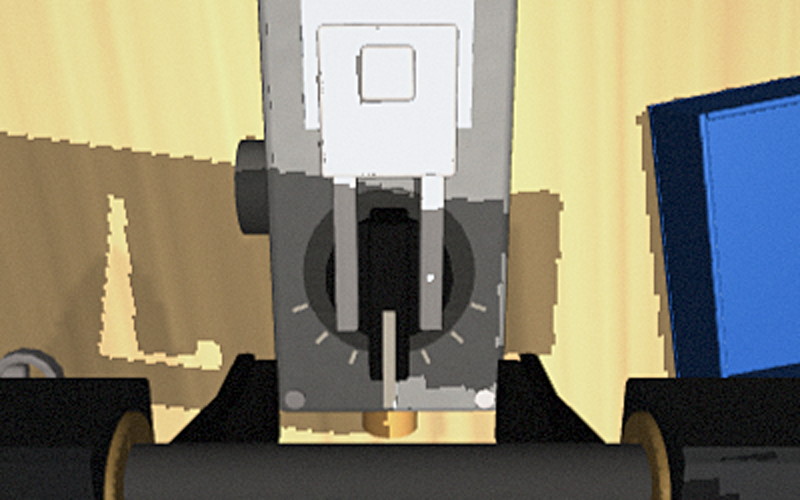

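The tines straddle the bar and the pointer is still on the mark, with the tab at crop (386,73). Backing off before release may have pulled the lock back a hair. To be safe, I'll nudge it home again from behind with closed fingers.

```bash
python3 inch.py '[0.0, 30, 0, 0, 0, 0.0, 60, 0, 0, 0, 0.0, 90, 0, 0, 0, 0.0, 100, 0, 0, 0, 0.0, 100, 0, 0, 0, 0.0, 100, 0, 0, 0]'; python3 -c "
from h import *
p=ray('w8',(120+386/2-.25,100+73/2-.25),.101);print(p);tool([.6143,.0445,.096])"
```

```text
t: 19.28
tcp_pos: [0.6145, 0.0458, 0.1856]
tcp_rot: [2.321, 2.117, -0.001]
contact_force: [-0.3, 0.0, 0.3]
width: 0.0181
finger_force: 0.0
[0.61116161 0.01603819 0.101     ]
tool shift [-0.0012 -0.0001  0.0896] closing dir deg -5.28
```

```bash
python3 inch.py '[0.0, 2, 0, 30, 0, 0.0, 2, 0, 60, 0, 0.0, 2, 0, 80, 0, 0.0, 2, 0, 88, 0, 0.0, 2, 0, 88, 0, 0.0, 2, 0, 88, 0]'; python3 inch.py '[0, -4, 0, 0, 0, 0, -7, 0, 0, 0, 0, -9, 0, 0, 0, 0, -11, 0, 0, 0, 0, -11, 0, 0, 0]'
```

```text
t: 19.78
tcp_pos: [0.6153, 0.0459, 0.0979]
tcp_rot: [2.325, 2.112, 0.0]
contact_force: [0.1, 0.1, 0.5]
width: 0.0004
finger_force: 0.0
t: 20.2
tcp_pos: [0.6142, 0.0353, 0.0985]
tcp_rot: [2.324, 2.112, 0.001]
contact_force: [-0.3, -0.8, 0.5]
width: 0.0005
finger_force: 0.0
```

Scaled: -0.003 m is -3, -0.002 m is -2.

```bash
python3 inch.py '[0, -1, 0, 0, 0, 0, -2, 0, 0, 0, 0, -3, 0, 0, 0, 0, -3, 0, 0, 0]'; python3 inch.py '[0, -1, 0, 0, 0, 0, -2, 0, 0, 0, 0, -3, 0, 0, 0, 0, -3, 0, 0, 0]'
```

```text
t: 20.53
tcp_pos: [0.6138, 0.0342, 0.098]
tcp_rot: [-2.324, -2.112, -0.003]
contact_force: [0.1, 5.8, 2.2]
width: -0.0001
finger_force: 2.4
t: 20.87
tcp_pos: [0.6137, 0.0338, 0.0981]
tcp_rot: [-2.324, -2.109, -0.009]
contact_force: [2.7, 12.9, 2.5]
width: 0.0002
finger_force: 6.4
```

Firm against the stop at 13 N. I'll back away, rise and make a final check.

```bash
python3 inch.py '[0, 10, 0, 0, 0, 0, 20, 0, 0, 0, 0, 20, 0, 0, 0, 0, 20, 0, -30, 0, 0, 20, 0, -70, 0, 0, 20, 0, -100, 0, 0, 20, 0, -100, 0, 0, 20, 0, -100, 0, 0, 20, 0, -100, 0]'
python3 - <<'E'
from h import *
snap('wrist','w9'); snap('side','s9')
k=lambda f,y,h,x,w,s:cv2.resize(cv2.imread(f)[y:y+h,x:x+w],None,fx=s,fy=s,interpolation=cv2.INTER_CUBIC)
cv2.imwrite('pics/c9.png',k('pics/s9.png',140,200,150,266,3))
E
```

```text
t: 21.62
tcp_pos: [0.6144, 0.0495, 0.1972]
tcp_rot: [-2.324, -2.113, 0.002]
contact_force: [-0.4, 0.1, -0.7]
width: 0.0005
finger_force: 0.0
```

View pics/c9.png

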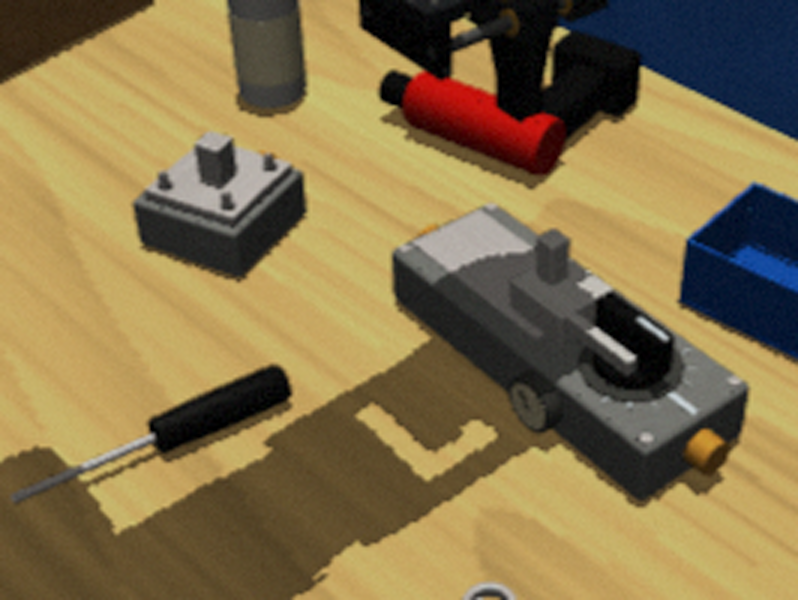

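The side view shows the flange flat on the block at crop (218,185), the lock home around the knob at (570,300), and the pointer in line with the mark at (683,402).

```bash
python3 -c "
from plant import manip
print(manip.hand_in())"
```

```text
the job is handed in; nothing more can be done
None
```

The job is handed in: the flange is seated flat over the four studs, the knob is on the long mark, and the lock is fully home against its stop, done in that order in about 22 s; no verdict came back.

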